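# Click the mineral block round to the perch

### The job

Flick the finger tabs on the edge of the budgies' round feeding tray with a fingertip so that it clicks round anticlockwise (seen from above) until the cup with the mineral block rests right in front of the bamboo perch, and not a click further. Let the tray settle, untouched, one click short before the last flick. Lift nothing, do not shove the feeder along the table, leave the dish, the ring toy, the stacked trays and the lidded tin as they are, and finish with the hand clear.

Things in the scene. Friction and masses are not known exactly. Their poses are not given: they have to be found in the camera images.
- feeder: Table-top budgie feeder, 1.4 kg, standing loose on a rubber foot 136 mm across and 8 mm high. Origin: centre of its underside, on the vertical axis of its turning tray; z up, +x along the bamboo perch. Grey drum 104 mm across up to 36 mm high; above it the green tray. At rest a cup is centred on the perch, so tabs stand 30 degrees either side of the perch and every 60 degrees from there.
- tray (a point): Point on the axis of the round green turning tray, 55 mm above the table. Tray 108 mm across: disc 40 to 46 mm high, cup rim to 58 mm, hub with a knob in the middle to 84 mm. Six equal cups, divided every 60 degrees, with a finger tab at each divider.
- tab (a point): Outer end, at mid-height, of the tab 30 degrees anticlockwise of the mineral block; the other five are alike. A tab is a flat upright radial plate, 6 mm thick, sticking out of the tray's edge from 54 to 86 mm from the axis, 44 to 66 mm above the table. Between tabs, beyond 54 mm from the axis, there is nothing above 36 mm height.
- carousel (a joint): Angle of the green tray in rad, growing anticlockwise seen from above; 0 when the mineral block faces the perch, -1.047 one click short, -2.094 two (starts two to four short). A click is 60 degrees. A sprung roller holds each click with about 0.1 N m (2 N at a tab); a tab pushed past half-way (30 degrees) is carried on to the next click by itself. It turns either way.
- block (a point): Top centre of the mineral block, a whitish rounded lump 22 x 26 x 16 mm fixed in one of the six cups, 34 mm from the tray's axis, 62 mm above the table. The other five cups are empty.
- perch_tip (a point): Free end of the bamboo perch, a round bar 14 mm thick that sticks out level from the feeder's drum at 25 mm height, to 130 mm from the tray's axis.
- dish: Bystander: white ceramic bowl, 104 mm across, 34 mm high, loose. Origin at the centre of its underside.
- toy: Bystander: blue hard silicone ring, 68 mm across, 18 mm high, lying flat, loose. Origin at the centre of its underside.
- trays: Bystander: stack of three green plastic feeding trays, 196 x 146 (over their rims) mm, 94 mm high, loose. Origin at the centre of its underside.
- tin: Bystander: aluminium box 150 x 200 mm, 80 mm high, fixed, with a hinged lid and a small knob on it (about 125 mm high in all). Origin at the centre of its underside.
- tin_lid (a joint): Opening angle of the aluminium box's lid in rad, 0 shut.
Things that resemble listed ones, but are neither listed nor needed, are in the scene too. Leave any orange or red look-alike of the feeder alone.

How it is judged:
By the outcome, as a careful person would: the job done as asked, in the order asked, and still so for the second after the job is handed in, with the robot touching nothing.
It also fails if it takes over 54 s, if anything falls off the work surface, if the arm or the gripper's body presses on something with over 40 N, if the wrist force passes 120 N, or if a joint passes its speed limit or range.

### The arm

A 6-joint arm with a two-finger parallel gripper is mounted at the origin on the work surface. World frame = base frame: x ahead of the robot, y to its left, z up, the work surface at z = 0. Lengths are in m, angles in rad, forces in N, time in s.
With the tool pointing down it reaches from about 0.35 to 0.725 m from the base axis. Payload 6 kg.
Tool frame: the origin (TCP) lies on the mounting face of the last link; the fingertips stand 173 mm ahead of it and the grasp point (between the pads) lies 155 mm ahead of it (ctrl.grip_depth is the distance from the TCP to the grasp point, in m); z points along the fingers, y is the line along which they close (so a half turn about z gives the same grasp; the last joint's range is limited). The gripper opens to 85 mm and grips with 20 to 120 N. Pads are 22 mm wide; open, the fingers measure 114 mm over their backs; the gripper's body (76 mm by 85 mm) begins 54 mm behind the grasp point. The pads swing forward as they close: fully open they stand 13 mm farther back than shut.
Start: joints at [1.587, 0.04, 0.085, 0, -1.615, -0.334], TCP at [0.187, 0.57, 0.405] pointing down, gripper open.
Joint ranges: [-2.56, 2.56], [-1.29, 2.01], [-1.08, 1.49], [-3.29, 1.98], [-2.81, -0.18], [-2.99, 2.99]. Speed limits (rad/s): [2.57, 2.57, 3.01, 3.14, 3.14, 3.14].

### API

Orientations are given as [roll, pitch, yaw] about the fixed x, y, z axes, in that order (R = Rz(yaw) Ry(pitch) Rx(roll)).
In Python, from station import ctrl, get_image, camera_info gives the robot as it stands.
- The arm moves only by the tool play_rows, never from a script. Its argument "series" is a list of rows, each a list of 4 numbers: the shift along the world's x, y, z normalised to -1 to 1, where 1 is 60 mm, then the turn about the world's z normalised to -1 to 1, where 1 is 5 degrees. A call has 1 to 12 rows; each row shifts and turns the commanded pose from where the row before left it; what a row does not reach is not made up. A row lasts 1/8 s, in which the tool goes at most 62.5 mm and 10.7 degrees, less where a joint would pass 70% of its speed; a pose out of reach is approached as far as the arm can. A call with a number of a shift or a turn outside -1 to 1 is refused whole. A call with a gripper value outside its range is refused whole. "jaw" is the opening, from -1 (shut) to 1 (fully open), set as the call begins (left out, the last holds). The fingers move at their own pace and stop on an object; "squeeze" is the grip in N (left out, the last holds). Time passes only in rows, so rows that do not move let the fingers close. It gives the time, the measured TCP pose, the force, the opening and the grip force at its end, in the units of the state.
- ctrl.get_obs(): the state, without advancing time (a new reading comes with each control period).
- get_image(name): name is "scene" or "side" or "wrist"; returns (picture, depth): 480x640x3 uint8, red, green, blue; 480x640 float32, m along the optical axis (not along the pixel's ray), 0 where there is no reading.
- camera_info(name): a dict with "K" (3x3 intrinsics, pixels), "view" (4x4, takes a point from world to camera coordinates). Camera axes: x right, y up, looking along -z (the intrinsics and any distortion apply to the point x, -y, -z); pixel columns grow to the right and rows downward; lengths in m; the calibration is good to about 2 mm. A picture is of the moment at which its call begins: read the wrist's pose just before it. camera_info takes no time and is no camera call; for the wrist camera it gives the pose at the moment of the call.
- ctrl.finish_job(): hands the job in; it is judged then, once.
The state is a dict: "t": time; "joints": joint angles; "qd": joint speeds; "joint_torque": joint torques, N m; "position": TCP position; "tcp_rot": TCP orientation; "force": force on the tool from outside, world axes, zero at the start; "torque": the same for the moment, N m; "gripper_width": finger opening in m; "grip_force": force on a finger pad.
Only numpy, scipy, OpenCV 4.12 (cv2) and the standard library are available. Lean on these libraries where they do the work, as an engineer would, in place of code of your own. Each camera call takes 0.05 s, during which the arm holds its last target. There are 200 camera calls.

## Working session

There is one attempt and no reset: what is moved stays moved. The work goes in short steps, Python scripts to look and compute and a tool call to move; the robot and the scene stay as the last step left them, time stands still between calls to the robot, and variables do not carry over. Pictures are saved under pics/ and viewed, at most 10 in all, crops included, and the job is handed in when it is done.

Besides the shell and the picture viewer there is one more tool, called after "Emit:" by a JSON object that holds its "api" and its "payload". play_rows: Moves the arm, as the interface text tells. Its arguments: {"type":"object","properties":{"series":{"type":"array"},"jaw":{"type":"number"},"squeeze":{"type":"number"}},"required":["series"]}

```bash
mkdir -p pics; ls; cat > h.py <<'E'
import numpy as np, cv2
from station import ctrl, get_image, camera_info
def snap(n,f):
    im,d=get_image(n); cv2.imwrite(f'pics/{f}.png',im[:,:,::-1]); np.savez(f'pics/{f}.npz',d=d,K=camera_info(n)["K"],V=camera_info(n)["view"]); return im,d
def world(d,K,V,u,v,z=None):
    u=np.asarray(u,float);v=np.asarray(v,float)
    r=np.stack([(u-K[0,2])/K[0,0],-(v-K[1,2])/K[1,1],-np.ones_like(u)],-1)
    Vi=np.linalg.inv(V)
    if z is None:
        return (r*d[...,None])@Vi[:3,:3].T+Vi[:3,3]
    w=r@Vi[:3,:3].T; s=(z-Vi[2,3])/w[...,2]; return Vi[:3,3]+w*s[...,None]
E
python3 - <<'E'
from h import *
for n in("scene","side"):
    snap(n,n+"1"); print(camera_info(n))
a=cv2.imread('pics/scene1.png');b=cv2.imread('pics/side1.png')
o=ctrl.get_obs(); print(o)
E
```

```text
pics
{'K': array([[525.81464864,   0.        , 323.15899112],
       [  0.        , 525.81464864, 245.28115066],
       [  0.        ,   0.        ,   1.        ]]), 'view': array([[ 8.65170901e-01,  5.01476544e-01, -7.66881177e-04,
        -3.59237781e-01],
       [-3.51166597e-01,  6.06939402e-01,  7.12956228e-01,
         1.07863491e-01],
       [ 3.57996276e-01, -6.16559680e-01,  7.01208120e-01,
        -1.61376533e+00],
       [ 0.00000000e+00,  0.00000000e+00,  0.00000000e+00,
         1.00000000e+00]])}
{'K': array([[570.87723091,   0.        , 313.02150742],
       [  0.        , 570.87723091, 249.05149638],
       [  0.        ,   0.        ,   1.        ]]), 'view': array([[ 0.91221696, -0.4096458 , -0.00710818, -0.41086804],
       [ 0.24621604,  0.5342524 ,  0.80867301, -0.16407968],
       [-0.32747194, -0.73943539,  0.58821547, -1.58987715],
       [ 0.        ,  0.        ,  0.        ,  1.        ]])}
{'t': 0.1, 'joints': array([ 1.58669230e+00,  4.07595164e-02,  8.38826975e-02, -4.02275761e-04,
       -1.61549961e+00, -3.33692036e-01]), 'qd': array([-0.00053496, -0.00119994,  0.00288005,  0.00134552, -0.00099673,
        0.00201351]), 'joint_torque': array([-4.75850116e-03, -3.69343758e+01,  3.48280978e+01,  6.95170641e+00,
       -4.63547272e-03, -4.28289894e-06]), 'position': array([0.18739424, 0.56996272, 0.40375987]), 'tcp_rot': array([ 3.13996808e+00, -1.37803268e-04, -3.17778291e-01]), 'force': array([-0.13470525, -0.07048249, -0.06722826]), 'torque': array([ 0.02458026, -0.02441423, -0.02362083]), 'grip_force': 0.0, 'gripper_width': 0.08529602504053883}
```

View pics/scene1.png

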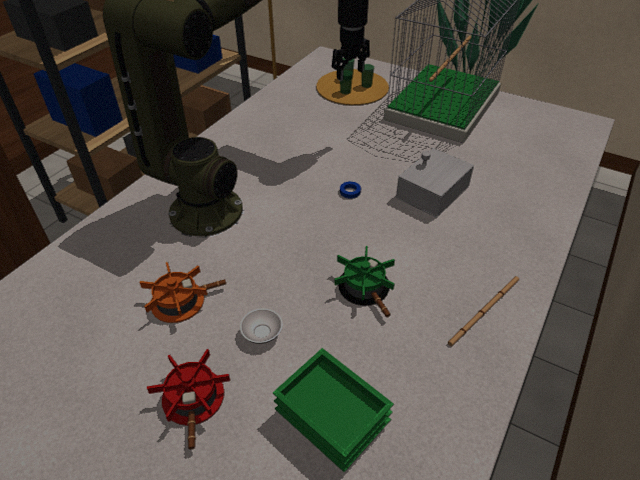

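View pics/side1.png

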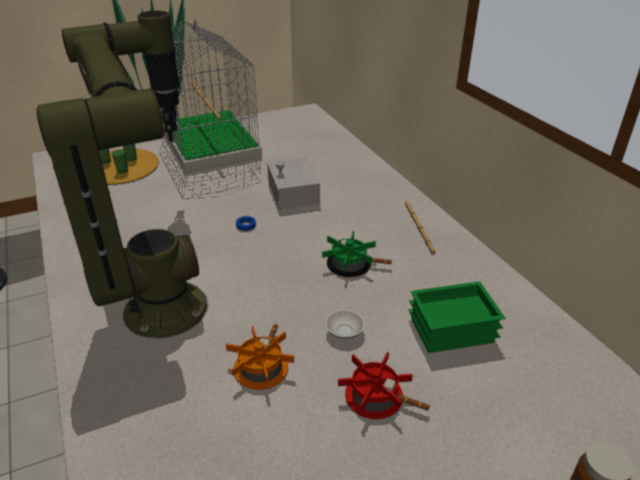

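Candidates for the feeder, as scene pixel / side pixel:
- Green feeder at (365,275) / (349,253), with its perch towards (387,312) / (388,261).
- Orange look-alike at (175,293) / (260,360).
- Red look-alike at (192,392) / (376,385).

The stacked trays are also green, at (333,408). I choose the green feeder with the perch and will check it in a close crop.

```bash
python3 - <<'E'
from h import *
ims=[]
for n,(u,v) in (("scene1",(365,278)),("side1",(355,253))):
    a=cv2.imread(f'pics/{n}.png')[v-45:v+45,u-60:u+60]; ims.append(cv2.resize(a,(480,360),interpolation=cv2.INTER_CUBIC))
cv2.imwrite('pics/crop1.png',cv2.resize(np.hstack(ims),(800,300)))
for n in("scene1","side1"):
    z=np.load(f'pics/{n}.npz');im=cv2.imread(f'pics/{n}.png').astype(int)
    v,u=np.mgrid[:480,:640]; W=world(z['d'],z['K'],z['V'],u,v)
    g=(im[...,1]>1.5*im[...,0])&(im[...,1]>1.5*im[...,2])&(W[...,2]<.07)&(W[...,2]>.035)
    c=(365,275) if n=="scene1" else (349,253)
    g&=np.hypot(u-c[0],v-c[1])<45
    P=W[g]; print(n,len(P),P.mean(0),P.min(0),P.max(0))
    # all objects: tops
    for name,(a,b) in dict(toy=(350,189),dish=(261,330),tin=(430,180),trays=(333,400),stick=(485,310)).items():
        if n=="scene1": print(name,W[b,a])
E
```

```text
scene1 1326 [ 0.55845297 -0.03811533  0.05225046] [ 0.47230216 -0.11110851  0.03545046] [0.64123722 0.04328498 0.0699513 ]
toy [ 0.32978893  0.32019797 -0.00655839]
dish [ 0.40823697 -0.29051736  0.00703448]
tin [0.5692351  0.37533869 0.0850096 ]
trays [ 0.66771273 -0.39502322  0.06617762]
stick [0.86248147 0.03760925 0.01389488]
side1 858 [ 0.55168448 -0.0382094   0.0516592 ] [ 0.47205875 -0.11016468  0.0364671 ] [0.63886219 0.04797397 0.06954443]
```

View pics/crop1.png

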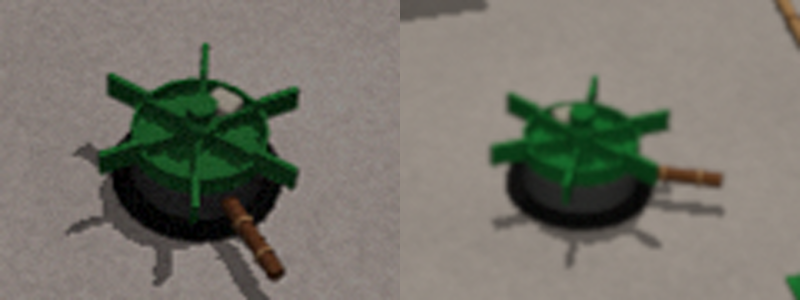

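The crop shows the green feeder with its perch pointing right and down (crop 250,240). The whitish block is in a cup on the far side, at (230,97) left and (565,112) right. I'll look from above with the wrist camera.

Emit:
{"api": "play_rows", "payload": {"series": [[0.5,-1,0.1,0],[0.5,-1,0.1,0],[0.5,-1,0.1,0],[0.5,-1,0,0],[0.5,-1,0,0],[0.5,-1,0,0],[0.5,-1,0,0],[0.5,-1,0,0],[0.5,-1,0,0],[0.5,-0.8,0,0],[0,0,0,0]], "jaw": -1}}

```text
t: 1.48
position: [0.4697, 0.0163, 0.4203]
tcp_rot: [3.14, 0.002, -0.324]
force: [0.2, 0.6, 0.2]
gripper_width: -0.0
grip_force: 0.0
```

```bash
python3 - <<'E'
from h import *
o=ctrl.get_obs();print(o['t'],o['position'],o['tcp_rot'])
c=camera_info('wrist');im,d=snap('wrist','w1')
Vi=np.linalg.inv(c['view']);print(Vi[:3,3],Vi[:3,2],c['K'][0])
for p in ([.556,-.036,.055],):
    q=c['view']@np.r_[p,1];print(c['K']@(q[:3]*[1,-1,-1])/-q[2])
E
```

```text
1.475 [0.46966675 0.01631086 0.42029891] [ 3.13966032e+00  1.65358821e-03 -3.24290893e-01]
[ 0.53293146 -0.00603693  0.38817378] [ 0.25457722 -0.08294115  0.96348908] [368.15369594   0.         317.3814861 ]
[341.11660736 104.21183042   1.        ]
```

View pics/w1.png

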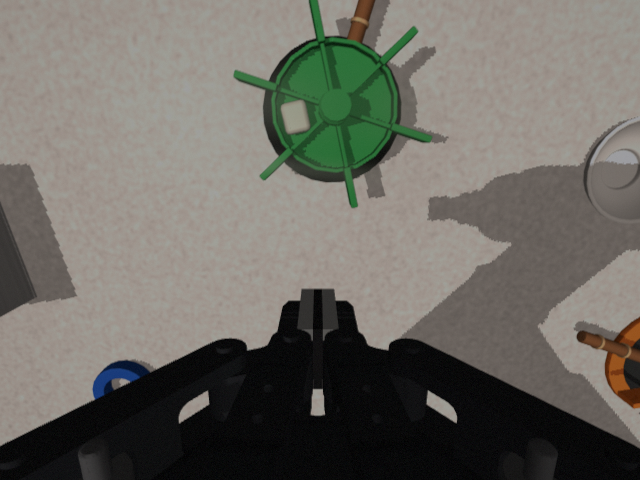

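The block is at (296,116), the axis at (335,105), and the perch goes off at the top towards (365,15). So the block sits 120° anticlockwise of the perch, which means four clicks anticlockwise are needed. Next I fit the geometry.

```bash
cat >> h.py <<'E'
from scipy.optimize import least_squares
def cloud(n):
    z=np.load(f'pics/{n}.npz');im=cv2.imread(f'pics/{n}.png').astype(int)
    v,u=np.mgrid[:480,:640]; W=world(z['d'],z['K'],z['V'],u,v); W[z['d']==0]=9
    return im,W
def fit(n,c=(.556,-.036)):
    im,W=cloud(n); r=np.hypot(W[...,0]-c[0],W[...,1]-c[1])
    g=(im[...,1]>1.5*im[...,0])&(im[...,1]>1.5*im[...,2])&(r<.12)&(W[...,2]>.03)
    P=W[g]; 
    best=None
    for f0 in np.radians(range(-30,30,10)):
        def res(p):
            d=P[:,:2]-p[:2]; rr=np.hypot(*d.T); a=np.arctan2(d[:,1],d[:,0])-p[2]
            e=(a+np.pi/6)%(np.pi/3)-np.pi/6
            return np.where((rr>.062),rr*np.sin(e),0)
        s=least_squares(res,[*c,f0],loss='soft_l1',f_scale=.003)
        if best is None or s.cost<best.cost: best=s
    x=best.x; d=P[:,:2]-x[:2]; rr=np.hypot(*d.T)
    wh=(im.min(-1)>110)&(r<.05)&(W[...,2]>.045)
    B=W[wh]; ba=None
    if len(B)>5: m=B.mean(0); ba=np.degrees(np.arctan2(m[1]-x[1],m[0]-x[0])),np.hypot(*(m[:2]-x[:2])),m[2]
    br=(im[...,2]>1.25*im[...,1])&(r>.05)&(r<.15)&(W[...,2]<.05)&(W[...,2]>.012)
    Q=W[br]; pa=None
    if len(Q)>5: m=Q.mean(0); pa=np.degrees(np.arctan2(m[1]-x[1],m[0]-x[0])),np.hypot(*(Q-x[[0,1,1]])[:,:2].T).max(),m[2]
    print(n,'c',x[:2].round(4),'tab0',np.degrees(x[2]).round(1)%60,'rmax',np.percentile(rr,99).round(4),'z',np.percentile(P[rr>.062,2],[5,50,95]).round(3),'cost',best.cost,'block',ba,'perch',pa)
E
python3 - <<'E'
from h import *
for n in('w1','scene1','side1'): fit(n)
E
```

```text
w1 c [ 0.5543 -0.0265] tab0 54.1 rmax 0.086 z [0.057 0.065 0.337] cost 0.02072998355892744 block (np.float64(81.94763295621206), np.float64(0.03229019676690633), np.float64(0.06081240424827537)) perch (np.float64(-36.22335957139213), np.float64(0.09703526413331205), np.float64(0.029671531087642276))
scene1 c [ 0.5577 -0.0331] tab0 54.2 rmax 0.084 z [0.047 0.059 0.067] cost 0.00042710706127728167 block (np.float64(82.8239046060424), np.float64(0.03708485091274467), np.float64(0.059750894256692146)) perch (np.float64(-36.01334300126577), np.float64(0.12993421178686806), np.float64(0.027844468024835305))
side1 c [ 0.5552 -0.0322] tab0 54.3 rmax 0.0843 z [0.046 0.057 0.065] cost 0.00046992565876380446 block (np.float64(91.63675837765868), np.float64(0.038825373822128854), np.float64(0.058347203594292685)) perch (np.float64(-36.52854373064826), np.float64(0.1275335527953121), np.float64(0.02724189052121316))
```

```bash
sed -i 's/(W\[...,2\]>.03)$/(W[...,2]>.03)\&(W[...,2]<.09)/' h.py; python3 - <<'E'
from h import *
fit('w1')
im,W=cloud('w1')
o=np.array([.4697,.0163]);c,s=np.cos(-.324),np.sin(-.324)
for v in(295,320):
    r=W[v,280:360]; k=(r[:,2]>.2); d=r[k][:,:2]-o
    print(v,(-s*d[:,0]+c*d[:,1])[[0,-1]],(c*d[:,0]+s*d[:,1]).mean(),r[k][:,2].min(),r[k][:,2].max())
E
```

```text
w1 c [ 0.5547 -0.027 ] tab0 54.1 rmax 0.0819 z [0.055 0.065 0.066] cost 0.0012999570340108428 block (np.float64(82.82269076219438), np.float64(0.032790168037666836), np.float64(0.06081240424827537)) perch (np.float64(-36.07537383997731), np.float64(0.09634849756815947), np.float64(0.029671531087642276))
295 [ 0.00636826 -0.00631951] 0.009447279774082386 0.25562141026901664 0.25756306625162806
320 [ 0.01331483 -0.01327441] 0.0075158895380904225 0.268489236733769 0.2790954806099636
```

Centre is about (0.556,-0.031) and the tabs stand at 54° + k·60°. I go down outside the near side, behind the tab at 174°, with the fingers shut and turned to lie radially.

Emit:
{"api": "play_rows", "payload": {"series": [[-0.04,0.03,-0.55,1],[-0.04,0.03,-0.55,1],[-0.04,0.03,-0.55,1],[-0.04,0.03,-0.55,1],[-0.03,0.03,-0.55,1],[-0.03,0.03,-0.53,1],[0,0,0,0],[0,0,0,0]], "jaw": -1}}

```text
t: 2.52
position: [0.4558, 0.031, 0.2262]
tcp_rot: [3.141, -0.002, 0.206]
force: [-1.0, 0.8, 1.0]
gripper_width: 0.0002
grip_force: 0.0
```

```bash
python3 - <<'E'
from h import *
snap('scene','s2');fit('s2');snap('wrist','w2');fit('w2')
print(ctrl.get_obs()['position'],ctrl.get_obs()['t'])
E
```

```text
s2 c [ 0.5579 -0.0329] tab0 54.1 rmax 0.0843 z [0.046 0.059 0.067] cost 0.0005331984260100874 block (np.float64(83.74448201868807), np.float64(0.03696505034253426), np.float64(0.05965532842438726)) perch (np.float64(-36.403940917856396), np.float64(0.1300320509371199), np.float64(0.028517092843071447))
w2 c [ 0.5536 -0.0281] tab0 53.4 rmax 0.0803 z [0.046 0.063 0.065] cost 0.0038241395232943265 block (np.float64(81.03502217750281), np.float64(0.032770785030016125), np.float64(0.060555442056886524)) perch None
[0.45596604 0.0307876  0.22642061] 2.625
```

View pics/w2.png

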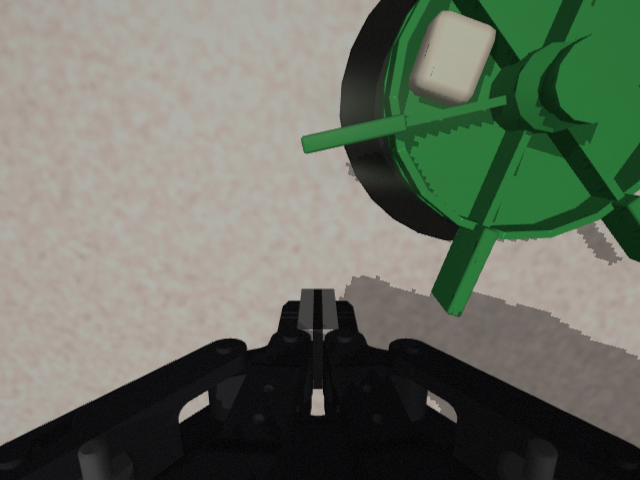

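The fingertip (318,290) is outside the tray, between the tab at (320,140) and the tab to push at (455,305). I move in and push that tab past half-way.

Emit:
{"api": "play_rows", "payload": {"series": [[0.135,-0.092,-0.025,0],[0.135,-0.092,-0.025,0],[0.135,-0.092,-0.025,0],[0.135,-0.092,-0.025,0],[0,0,0,0]]}}

```text
t: 3.25
position: [0.4883, 0.0077, 0.2181]
tcp_rot: [3.141, 0.001, 0.205]
force: [0.1, -0.4, 0.5]
gripper_width: 0.0
grip_force: 0.0
```

Emit:
{"api": "play_rows", "payload": {"series": [[-0.035,-0.117,0,0],[-0.035,-0.117,0,0],[-0.035,-0.117,0,0],[-0.035,-0.117,0,0],[-0.035,-0.117,0,0],[0.022,-0.12,0,0],[0.022,-0.12,0,0],[0.022,-0.12,0,0],[0.022,-0.12,0,0],[0.022,-0.12,0,0],[0,0,0,0]]}}

```text
t: 4.62
position: [0.484, -0.0634, 0.2185]
tcp_rot: [3.141, 0.0, 0.205]
force: [0.2, -1.0, -0.0]
gripper_width: -0.0002
grip_force: 0.0
```

```bash
python3 - <<'E'
from h import *
snap('scene','s3');fit('s3');snap('side','d3');fit('d3')
E
```

```text
s3 c [ 0.5581 -0.0333] tab0 54.1 rmax 0.083 z [0.047 0.06  0.067] cost 0.0007398190817475265 block (np.float64(144.54699842465683), np.float64(0.03712806012638001), np.float64(0.05979306940062398)) perch (np.float64(-36.249107992107135), np.float64(0.1274982250146717), np.float64(0.028468641434307225))
d3 c [ 0.5543 -0.0319] tab0 54.4 rmax 0.0841 z [0.046 0.057 0.067] cost 0.0007626116088981812 block None perch (np.float64(-35.57410777124386), np.float64(0.12601497457525476), np.float64(0.02639444439627389))
```

The block moved 84° → 144°, exactly one click, and the feeder stayed put. I'll repeat the cycle.

Emit:
{"api": "play_rows", "payload": {"series": [[-0.19,-0.085,0,0],[-0.19,-0.085,0,0],[-0.19,-0.085,0,0],[0.025,0.46,0,0],[0.025,0.46,0,0],[0.025,0.46,0,0],[0.025,0.46,0,0],[0.18,-0.13,0,0],[0.18,-0.13,0,0],[0.18,-0.13,0,0],[0,0,0,0]]}}

```text
t: 6.1
position: [0.4887, 0.0075, 0.2182]
tcp_rot: [3.141, 0.001, 0.203]
force: [-1.4, -0.2, -0.6]
gripper_width: -0.0
grip_force: 0.0
```

Emit:
{"api": "play_rows", "payload": {"series": [[-0.035,-0.117,0,0],[-0.035,-0.117,0,0],[-0.035,-0.117,0,0],[-0.035,-0.117,0,0],[-0.035,-0.117,0,0],[0.022,-0.12,0,0],[0.022,-0.12,0,0],[0.022,-0.12,0,0],[0.022,-0.12,0,0],[0.022,-0.12,0,0],[0,0,0,0]]}}

```text
t: 7.48
position: [0.4843, -0.0628, 0.2185]
tcp_rot: [3.141, 0.0, 0.205]
force: [-0.3, -0.4, 0.1]
gripper_width: -0.0002
grip_force: 0.0
```

```bash
python3 - <<'E'
from h import *
snap('scene','s4');fit('s4');snap('side','d4');fit('d4')
E
```

```text
s4 c [ 0.5582 -0.0331] tab0 53.9 rmax 0.0835 z [0.046 0.06  0.067] cost 0.00044397471616191257 block (np.float64(-157.78804840470838), np.float64(0.03484805202125704), np.float64(0.06030083494164944)) perch (np.float64(-36.362104146554046), np.float64(0.12939656490820478), np.float64(0.02844557338049306))
d4 c [ 0.5547 -0.0319] tab0 54.2 rmax 0.0838 z [0.045 0.058 0.066] cost 0.000793958521564951 block None perch (np.float64(-36.0385710086678), np.float64(0.12600201961139204), np.float64(0.02668352935046403))
```

Block at 202° (≈204°), so two clicks are left. Third flick, then I withdraw clear and let the tray settle untouched.

Emit:
{"api": "play_rows", "payload": {"series": [[-0.19,-0.085,0,0],[-0.19,-0.085,0,0],[-0.19,-0.085,0,0],[0.025,0.46,0,0],[0.025,0.46,0,0],[0.025,0.46,0,0],[0.025,0.46,0,0],[0.18,-0.13,0,0],[0.18,-0.13,0,0],[0.18,-0.13,0,0],[0,0,0,0]]}}

```text
t: 8.95
position: [0.489, 0.0081, 0.2183]
tcp_rot: [3.141, 0.001, 0.203]
force: [-0.9, 0.0, 0.3]
gripper_width: 0.0
grip_force: 0.0
```

Emit:
{"api": "play_rows", "payload": {"series": [[-0.035,-0.117,0,0],[-0.035,-0.117,0,0],[-0.035,-0.117,0,0],[-0.035,-0.117,0,0],[-0.035,-0.117,0,0],[0.022,-0.12,0,0],[0.022,-0.12,0,0],[0.022,-0.12,0,0],[0.022,-0.12,0,0],[0.022,-0.12,0,0],[0,0,0,0]]}}

```text
t: 10.32
position: [0.4846, -0.0622, 0.2185]
tcp_rot: [3.141, 0.0, 0.205]
force: [1.1, 0.1, -0.3]
gripper_width: -0.0001
grip_force: 0.0
```

Emit:
{"api": "play_rows", "payload": {"series": [[-0.19,-0.085,0,0],[-0.19,-0.085,0,0],[-0.19,-0.085,0,0],[0,0,0,0],[0,0,0,0],[0,0,0,0],[0,0,0,0],[0,0,0,0],[0,0,0,0],[0,0,0,0],[0,0,0,0],[0,0,0,0]]}}

```text
t: 11.82
position: [0.4504, -0.077, 0.2186]
tcp_rot: [3.141, -0.0, 0.206]
force: [0.6, 0.2, -0.8]
gripper_width: -0.0
grip_force: 0.0
```

```bash
python3 - <<'E'
from h import *
snap('scene','s5');fit('s5');snap('side','d5');fit('d5')
ims=[]
for n,(u,v) in (("s5",(365,278)),("d5",(355,253))):
    a=cv2.imread(f'pics/{n}.png')[v-45:v+45,u-60:u+60]; ims.append(cv2.resize(a,(400,300),interpolation=cv2.INTER_CUBIC))
cv2.imwrite('pics/crop5.png',np.hstack(ims))
E
```

```text
s5 c [ 0.5581 -0.033 ] tab0 53.9 rmax 0.0842 z [0.047 0.06  0.067] cost 0.0004685080100426535 block (np.float64(-97.69932534450761), np.float64(0.032805929720886876), np.float64(0.06063915525098282)) perch (np.float64(-36.71663081286379), np.float64(0.13060804069898085), np.float64(0.027917079344017222))
d5 c [ 0.5548 -0.0323] tab0 54.3 rmax 0.0829 z [0.045 0.059 0.065] cost 0.00026625637001120915 block (np.float64(-96.9779334998615), np.float64(0.031143211759328954), np.float64(0.059041419148143134)) perch (np.float64(-36.501406153690496), np.float64(0.12795653303360247), np.float64(0.02761048792822642))
```

View pics/crop5.png

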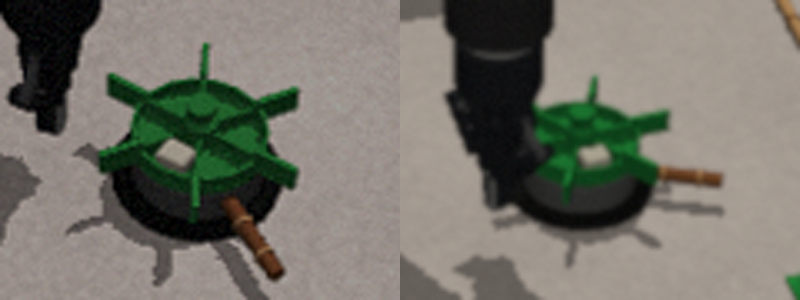

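The block at (175,153) left and (595,155) right is one cup short of the perch at (250,235). The tray has settled and the hand is clear. Now the last flick, then withdraw and rise.

Emit:
{"api": "play_rows", "payload": {"series": [[0.025,0.46,0,0],[0.025,0.46,0,0],[0.025,0.46,0,0],[0.025,0.46,0,0],[0.18,-0.13,0,0],[0.18,-0.13,0,0],[0.18,-0.13,0,0],[0,0,0,0]]}}

```text
t: 12.92
position: [0.4894, 0.0088, 0.2182]
tcp_rot: [3.141, 0.001, 0.203]
force: [-0.3, -0.1, 0.5]
gripper_width: 0.0001
grip_force: 0.0
```

Emit:
{"api": "play_rows", "payload": {"series": [[-0.035,-0.117,0,0],[-0.035,-0.117,0,0],[-0.035,-0.117,0,0],[-0.035,-0.117,0,0],[-0.035,-0.117,0,0],[0.022,-0.12,0,0],[0.022,-0.12,0,0],[0.022,-0.12,0,0],[0.022,-0.12,0,0],[0.022,-0.12,0,0],[0,0,0,0]]}}

```text
t: 14.3
position: [0.4849, -0.0616, 0.2185]
tcp_rot: [3.141, 0.0, 0.205]
force: [-0.3, -0.3, 0.2]
gripper_width: -0.0
grip_force: 0.0
```

Emit:
{"api": "play_rows", "payload": {"series": [[-0.19,-0.085,0,0],[-0.19,-0.085,0,0],[-0.19,-0.085,0,0],[0,0,0.5,0],[0,0,0.8,0],[0,0,0.8,0],[0,0,0.8,0],[0,0,0.5,0],[0,0,0,0],[0,0,0,0],[0,0,0,0],[0,0,0,0]]}}

```text
t: 15.8
position: [0.4506, -0.0764, 0.4218]
tcp_rot: [3.141, 0.001, 0.206]
force: [0.2, -0.1, 0.3]
gripper_width: 0.0001
grip_force: 0.0
```

```bash
python3 - <<'E'
from h import *
snap('scene','s6');fit('s6');snap('side','d6');fit('d6')
E
```

```text
s6 c [ 0.5579 -0.0331] tab0 54.1 rmax 0.0838 z [0.047 0.059 0.067] cost 0.0004599595340476682 block (np.float64(-34.264557568077734), np.float64(0.031589871092732896), np.float64(0.05969456015436423)) perch (np.float64(-36.2163271109747), np.float64(0.13092294326777498), np.float64(0.02828886791293864))
d6 c [ 0.5553 -0.0318] tab0 54.0 rmax 0.083 z [0.045 0.057 0.065] cost 0.000441579235122232 block (np.float64(-32.900781195102944), np.float64(0.033124398246336624), np.float64(0.059024711261068584)) perch (np.float64(-36.50602074180829), np.float64(0.12775807439264422), np.float64(0.02699685511225105))
```

View pics/s6.png

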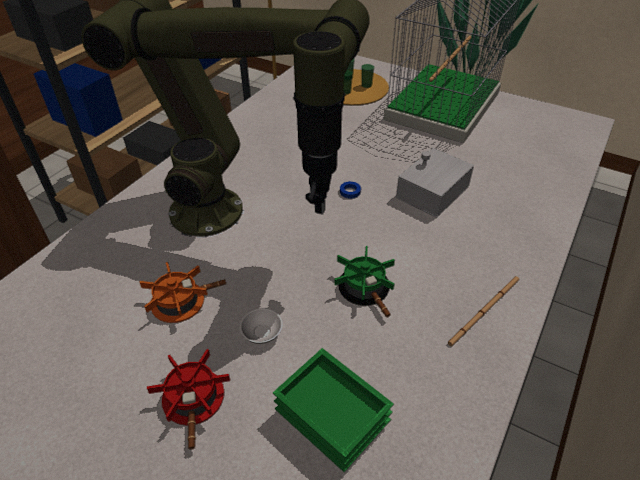

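The block (371,281) now faces the perch (387,312), the hand is clear, and nothing else has moved.

```bash
python3 -c "
from station import ctrl
print(ctrl.finish_job())"
```

```text
the job is handed in; nothing more can be done
None
```

I flicked the tray four clicks anticlockwise so the mineral block now rests in front of the perch; it settled untouched one click short before the last flick, the feeder stayed put, the hand is clear, and the job is handed in.

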